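# Wedge the rocking bench instrument

### The job

The flat bench instrument rocks, because its foot at the near left corner is too short. With the fingertips, push the wedge nose first along the worktop under that foot until the instrument stands level and no longer rocks, then press down gently but firmly on its top above that foot to test that it stands firm, and leave it so. Only push and press: pinch or lift nothing, do not shove the instrument along, and leave the other things alone.

Things in the scene. Friction and masses are not known exactly. Their poses are not given: they have to be found in the camera images.
- instrument: Flat grey bench instrument, loose, 1.6 kg: case 140 (x) by 200 (y) by 48 mm, flat top 62 mm, underside 14 mm over the worktop, on four round black feet 18 mm across, centred at x +-52, y +-80 mm. Origin: centre of its footprint at the soles of the three good feet (z = 0 when level). x to its back (away from robot), y to its left. Knobs and terminals stand 14 mm out of its dark front (-x).
- short_corner (a point): Point on the case's underside on the axis of the short foot, at the near left (instrument frame -52, 80, 14 mm). That foot's flat sole hangs 6 to 10 mm above the worktop, how much is unknown; the other feet reach it.
- short_corner_top (a point): Point on the flat top straight above the short foot (instrument frame -52, 80, 62 mm): the place to press. Unwedged, the instrument rests level on its three good feet; 1 to 3 N here rocks it down by the foot's gap, and it rocks back when released.
- wedge: Loose black rubber wedge, 130 x 50 mm, 70 g, flat on the worktop left of the instrument, nose towards the short foot. 2 mm thick at the nose (+x end), rising evenly to 22 mm at the heel (-x end, upright flat face). Origin: centre of its underside; x from heel to nose. Friction about 0.6.
- wedge_nose (a point): Middle of the wedge's nose edge, on the underside (wedge frame 65, 0, 0 mm).
- wedge_heel (a point): Middle of the wedge's heel face, 11 mm up (wedge frame -65, 0, 11 mm), where it can be pushed. The push needed is under 1 N until the foot meets the slope, then rises to several N; pushed on, the wedge lifts or shoves the instrument.
- tin: Bystander: round grey tin, 34 mm in diameter, 22 mm high, loose. Origin: centre of its underside.
- tape: Bystander: roll of amber tape lying flat, 66 mm in diameter, 13 mm high, loose. Origin: centre of its underside.
- cutter: Bystander: small side cutter with red grips lying flat, 37 x 125 x 10 mm (long along its y), loose. Origin: centre of its underside.
Mind the look-alikes: they are no part of the job. What is meant by the wedge is not turquoise, and is the larger of those in its own colour.

How it is judged:
On the way, in this order (a step that is already met when the one before it is completed fails the run):
1. the wedge has been pushed in below the short foot (x of short_corner in the frame of wedge between -0.04 and 0.06 m and y of short_corner in the frame of wedge between -0.022 and 0.022 m), for 0.1 s.
2. the fingers press on the instrument with over 4 N, the wedge bears over 2 N and the instrument stays level (all of step 1 and contact force between the fingers and instrument above 4 N and contact force between wedge and instrument above 2 N and angle between instrument's own z axis and vertical below 0.022 rad), for 0.2 s.
At the end, for the whole second after the job is handed in: The wedge lies flat under the short foot (foot axis within 22 mm of its centre line, 5 mm or more behind its nose), has borne a press of over 4 N on the level instrument; the instrument is level within 0.022 rad, within 20 mm of its start, and both are at rest (all of step 1 and angle between instrument's own z axis and vertical below 0.022 rad and angle between wedge's own z axis and vertical below 0.05 rad and height (world z) of wedge below 0.006 m and distance of instrument from where it was at the start of the episode below 0.02 m and linear speed of each of instrument, wedge below 0.01 m/s); the robot touches nothing.
It fails at once if the wedge is lifted off the worktop (height (world z) of wedge above 0.015 m or angle between wedge's own z axis and vertical above 0.35 rad).
It fails at once if the wedge is pinched or rammed (over 38 N) (contact force between the fingers and wedge above 38 N).
It fails at once if the instrument is lifted, tipped or shoved more than 20 mm (height (world z) of instrument above 0.015 m or angle between instrument's own z axis and vertical above 0.2 rad or distance of instrument from where it was at the start of the episode above 0.02 m).
It fails at once if a bystander is moved more than 15 mm (distance of any of tin, tape, cutter from where it was at the start of the episode above 0.015 m).
It also fails if it takes over 51 s, if anything falls off the work surface, if the arm or the gripper's body presses on something with over 40 N, if the wrist force passes 120 N, or if a joint passes its speed limit or range.

### The arm

A 6-joint arm with a two-finger parallel gripper is mounted at the origin on a cart in front of the work surface, level with it; the furniture and walls round the work are solid. World frame = base frame: x ahead of the robot, y to its left, z up, the work surface at z = 0. Lengths are in m, angles in rad, forces in N, time in s.
With the tool pointing down it reaches from about 0.3 to 0.775 m from the base axis. Payload 14.6 kg.
Tool frame: the origin (TCP) lies at the very end of the fingers, on their centre line; the grasp point (between the pads) lies ctrl.grip_depth behind it (ctrl.grip_depth is the distance from the TCP to the grasp point, in m); z points along the fingers, y is the direction in which the jaws open and shut (so a half turn about z gives the same grasp; the last joint's range is limited). The gripper opens to 85 mm and grips with 20 to 120 N. Pads are 22 mm wide; open, the fingers measure 114 mm over their backs; the gripper's body (76 mm by 85 mm) begins 54 mm behind the grasp point. The pads swing forward as they close: fully open they stand 13 mm farther back than shut.
Start: joints at [1.232, 0.3, 1.521, -0, 1.321, -0.067], TCP at [0.148, 0.53, 0.231] pointing down, gripper open.
Joint ranges: [-3.03, 3.03], [-0.79, 2.21], [0.23, 2.52], [-1.04, 4.18], [0, 3.07], [-2.55, 2.55]. Speed limits (rad/s): [2.22, 2.22, 2.57, 3.14, 3.14, 3.14].

### API

Orientations are given as a unit quaternion [w, x, y, z].
In Python, from plant import ctrl gives the robot as it stands. The module is installed in compiled form; this text tells all that it offers.
- The arm moves only by the tool play_rows, never from a script. Its argument "steps" is a list of rows, each a list of 5 numbers: the shift along the world's x, y, z in m, then the turn about the world's z in degrees, then the closure in counts, from 0 (fully open) to 255 (shut). A call has 1 to 8 rows; each row shifts and turns the commanded pose from where the row before left it; what a row does not reach is not made up. A row lasts 1/12 s, in which the tool goes at most 41.7 mm and 7.16 degrees, less where a joint would pass 70% of its speed; a pose out of reach is approached as far as the arm can. A call with a gripper value outside its range is refused whole. The fingers move at their own pace and stop on an object; "grip_force" is the grip in N (left out, the last holds). Time passes only in rows, so rows that do not move let the fingers close. It gives the time, the measured TCP pose, the force and the opening at its end, in the units of the state.
- ctrl.read_state(): the state, without advancing time (a new reading comes with each control period).
- ctrl.get_image(name): name is "scene" or "top" or "wrist"; returns the picture (400x640x3 uint8, red, green, blue); there is no depth.
- ctrl.camera_info(name): a dict with "fx", "fy", "cx", "cy" (pixels), "eye" and "orientation" of the camera in the world. Camera axes: x right, y down, z forward; pixel columns grow to the right and rows downward; lengths in m; the calibration is good to about 2 mm. A picture is of the moment at which its call begins: read the wrist's pose just before it. camera_info takes no time and is no camera call; for the wrist camera it gives the pose at the moment of the call.
- ctrl.hand_in(): hands the job in, once; it reports no verdict.
The state is a dict: "t": time; "qpos": joint angles; "dq": joint speeds; "joint_torque": joint torques, N m; "position": TCP position; "orientation": TCP orientation; "contact_force": force on the tool from outside, world axes, zero at the start; "moment": the same for the moment, N m; "width": finger opening in m.
Only numpy, scipy, OpenCV 4.12 (cv2) and the standard library are available. Lean on these libraries where they do the work, as an engineer would, in place of code of your own. Each camera call takes 0.05 s, during which the arm holds its last target. There are 200 camera calls.

## Working session

There is one attempt and no reset: what is moved stays moved. The work goes in short steps, Python scripts to look and compute and a tool call to move; the robot and the scene stay as the last step left them, time stands still between calls to the robot, and variables do not carry over. Pictures are saved under pics/ and viewed, about 8 in all and at most 12, crops included, and the job is handed in when it is done.

Besides the shell and the picture viewer there is one more tool, called as name(argument=value, ...) on one line, values as JSON. play_rows: Moves the arm, as the interface text tells. Its arguments: {"type":"object","properties":{"steps":{"type":"array","items":{"type":"array","items":{"type":"number"}}},"grip_force":{"type":"number"}},"required":["steps"]}

```bash
mkdir -p pics; cat > h.py <<'E'
import numpy as np, cv2
from plant import ctrl
from scipy.spatial.transform import Rotation as R
def info(n):
    c=ctrl.camera_info(n); o=np.array(c["orientation"])
    M=R.from_quat(o[[1,2,3,0]]).as_matrix() if o.size==4 else o.reshape(3,3)
    return c,M
def ray(n,uv,z,ci=None):
    c,M=ci or info(n); uv=np.atleast_2d(np.array(uv,float))
    d=np.c_[(uv[:,0]-c["cx"])/c["fx"],(uv[:,1]-c["cy"])/c["fy"],np.ones(len(uv))]@M.T
    e=np.array(c["eye"]); return e+d*((z-e[2])/d[:,2])[:,None]
def proj(n,P,ci=None):
    c,M=ci or info(n); p=(np.atleast_2d(P)-np.array(c["eye"]))@M
    return np.c_[c["fx"]*p[:,0]/p[:,2]+c["cx"],c["fy"]*p[:,1]/p[:,2]+c["cy"]]
def snap(n,f):
    im=ctrl.get_image(n); cv2.imwrite("pics/"+f,im[:,:,::-1]); return im
E
python3 - <<'E'
from h import *
s=ctrl.read_state(); print(s, ctrl.grip_depth)
for n in("top","scene","wrist"): print(n,ctrl.camera_info(n)); snap(n,n+"0.png")
E
```

```text
{'t': 0.0, 'qpos': array([ 1.23238137e+00,  3.00480875e-01,  1.52159307e+00,  2.46728354e-05,
        1.32071521e+00, -6.65895056e-02]), 'dq': array([-0.00092186,  0.00053602, -0.00142615, -0.00136642, -0.00094322,
        0.00113983]), 'joint_torque': array([-7.31825603e-04, -5.43493223e+01, -3.61797667e+01, -1.64080707e-04,
        3.95590905e-03,  3.77274557e-05]), 'position': array([0.14758101, 0.52957958, 0.23071088]), 'orientation': array([-1.32027280e-04,  1.35497683e-01,  9.90777482e-01, -5.83621898e-04]), 'contact_force': array([-0.18385089,  0.3766038 , -0.24224923]), 'moment': array([-0.03918189, -0.02550967, -0.05279489]), 'width': 0.0855441631623496} 0.0187
top {'fx': 457.2237153295957, 'fy': 457.2237153295957, 'cx': 318.08389273878237, 'cy': 202.15386513670535, 'eye': array([0.32715482, 0.01894781, 0.99632307]), 'orientation': array([-0.05436139,  0.70703149, -0.70177057,  0.06833286])}
scene {'fx': 494.2527291540862, 'fy': 494.2527291540862, 'cx': 325.4994328875036, 'cy': 201.6192167859741, 'eye': array([-0.08817752, -0.67711264,  0.68873614]), 'orientation': array([-0.43596063,  0.83240348, -0.29959765,  0.16517875])}
wrist {'fx': 348.15517025792036, 'fy': 348.15517025792036, 'cx': 318.64604603243964, 'cy': 192.11044730954055, 'eye': array([0.08206316, 0.54688999, 0.37336185]), 'orientation': array([0.10806491, 0.78899712, 0.59923898, 0.08196438])}
```

View pics/top0.png

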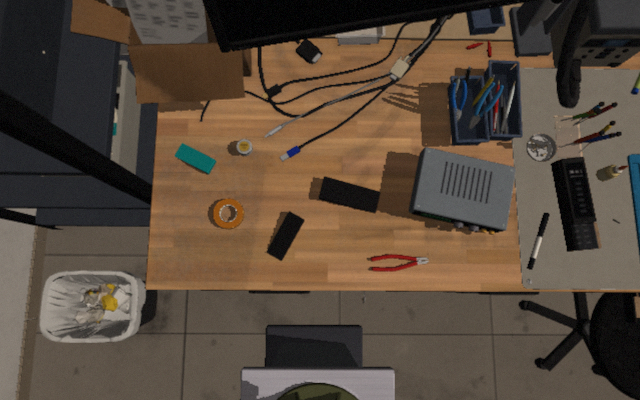

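View pics/scene0.png

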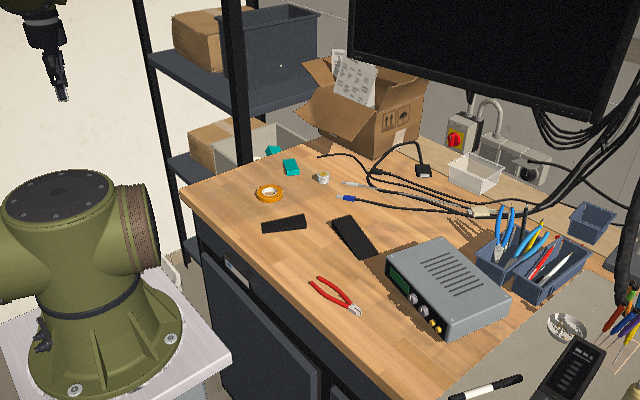

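```bash
python3 - <<'E'
from h import *
im=cv2.imread("pics/top0.png"); 
hsv=cv2.cvtColor(im,cv2.COLOR_BGR2HSV)
def big(m,roi):
    k=np.zeros_like(m);x0,y0,x1,y1=roi;k[y0:y1,x0:x1]=m[y0:y1,x0:x1]
    c=max(cv2.findContours(k,cv2.RETR_EXTERNAL,cv2.CHAIN_APPROX_NONE)[0],key=cv2.contourArea)
    return c
blk=((hsv[:,:,2]<50)*255).astype(np.uint8)
for nm,roi in(("wedge",(305,165,395,225)),("small",(255,200,312,270))):
    c=big(blk,roi); r=cv2.minAreaRect(c); b=cv2.boxPoints(r); print(nm,r,b.round(1).tolist())
    print(ray("top",b,0.0).round(4)[:,:2].tolist())
    print(cv2.approxPolyDP(c,3,True)[:,0].tolist())
gry=((hsv[:,:,1]<60)&(hsv[:,:,2]>70)).astype(np.uint8)*255
c=big(gry,(405,140,520,240)); r=cv2.minAreaRect(c); b=cv2.boxPoints(r); print("inst",r,b.tolist(),cv2.approxPolyDP(c,4,True)[:,0].tolist())
print(ray("top",b,0.062).round(4)[:,:2].tolist())
cv2.imwrite("pics/c1.png",cv2.resize(im[135:275,260:530],None,fx=2.9,fy=2.9,interpolation=cv2.INTER_CUBIC))
s=cv2.imread("pics/scene0.png");cv2.imwrite("pics/c2.png",cv2.resize(s[180:340,240:530],None,fx=2.7,fy=2.7,interpolation=cv2.INTER_CUBIC))
E
```

```text
wedge ((349.2941589355469, 194.8235321044922), (59.17869186401367, 23.283418655395508), 14.03624439239502) [[317.79998779296875, 198.89999389648438], [323.3999938964844, 176.39999389648438], [380.79998779296875, 190.6999969482422], [375.20001220703125, 213.3000030517578]]
[[0.5093, 0.0004], [0.5608, -0.0119], [0.5293, -0.14], [0.4783, -0.1266]]
[[324, 177], [319, 199], [375, 211], [379, 192]]
small ((284.5711975097656, 235.54005432128906), (17.976245880126953, 46.46586990356445), 29.357751846313477) [[265.29998779296875, 251.39999389648438], [288.1000061035156, 210.89999389648438], [303.79998779296875, 219.6999969482422], [281.0, 260.20001220703125]]
[[0.3928, 0.1134], [0.482, 0.0656], [0.4627, 0.0309], [0.374, 0.0791]]
[[290, 212], [267, 251], [279, 259], [303, 221]]
inst ((466.5, 189.5), (99.0, 105.0), 90.0) [[414.0, 140.0], [519.0, 140.0], [519.0, 239.0], [414.0, 239.0]] [[519, 140], [512, 140], [513, 167], [426, 148], [414, 208], [505, 229], [514, 181], [519, 239]]
[[0.6279, -0.2032], [0.6306, -0.4295], [0.4178, -0.4144], [0.4162, -0.1967]]
```

View pics/c1.png

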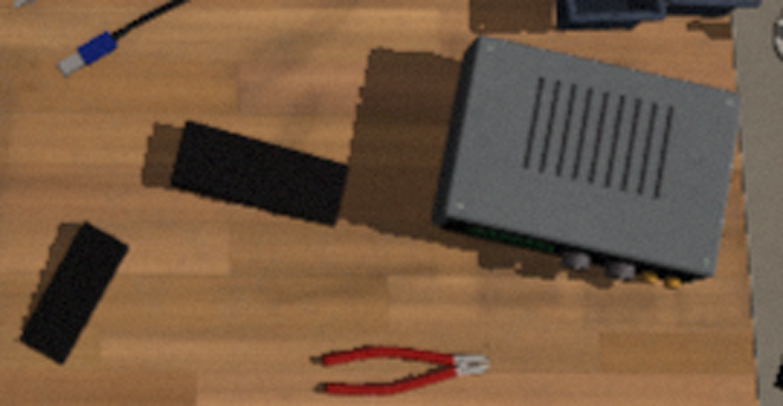

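View pics/c2.png

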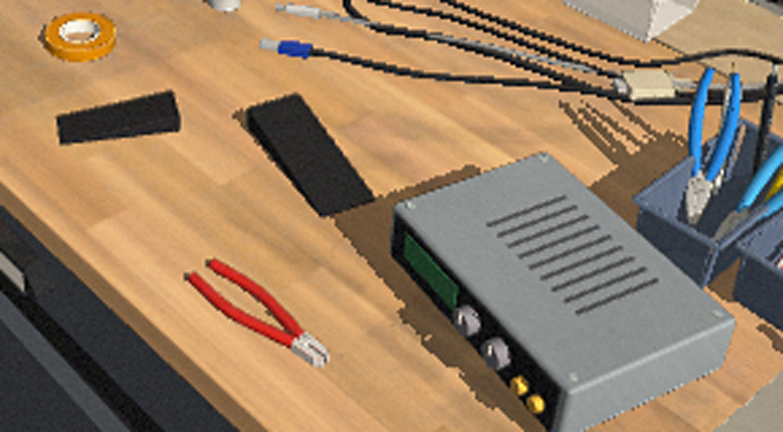

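```bash
cat > m.py <<'E'
from h import *
o=np.array([260,135]);k=2.9
def T(p): return (np.array(p,float)+.5)/k+o-.5
sc=ray("top",T([(490,47),(459,205),(730,102),(706,262)]),.062)[:,:2]
print("screws",sc.round(4).tolist())
d=(sc[0]-sc[2]+sc[1]-sc[3])/2; C=sc.mean(0); ly=d/np.linalg.norm(d); lx=np.array([ly[1],-ly[0]])
print("sizes",np.linalg.norm(sc[0]-sc[2]),np.linalg.norm(sc[1]-sc[3]),np.linalg.norm(sc[0]-sc[1]),np.linalg.norm(sc[2]-sc[3]))
F=C-.052*lx+.08*ly
print("centre",C,"yaw deg",np.degrees(np.arctan2(lx[1],lx[0])),"foot",F)
h=ray("top",T([(187,122),(171,186)]),.022)[:,:2]; n=ray("top",T([(348,166),(334,225)]),.002)[:,:2]
print("heel",h,"nose",n)
hm=h.mean(0);nm=n.mean(0);w=(nm-hm);L=np.linalg.norm(w);w/=L
print("len",L,"heelmid",hm,"nosemid",nm,"dir",w,"deg",np.degrees(np.arctan2(w[1],w[0])))
wy=np.array([-w[1],w[0]])
print("foot rel heel along/lat",(F-hm)@w,(F-hm)@wy)
s=ray("scene",np.array([(0,0)]),.0)
o2=np.array([240,180]);S=lambda p:(np.array(p,float)+.5)/2.7+o2-.5
print("scene screws",ray("scene",S([(546,158),(410,206),(719,314),(573,377)]),.062)[:,:2].round(4).tolist())
print("scene wedge heel",ray("scene",S([(299,95),(248,110)]),.022)[:,:2].round(4).tolist(),"nose",ray("scene",S([(372,200),(322,216)]),.002)[:,:2].round(4).tolist())
E
python3 m.py
```

```text
screws [[0.6042, -0.2337], [0.4864, -0.2071], [0.5646, -0.4086], [0.4466, -0.3833]]
sizes 0.17928198538530019 0.18059169111259873 0.12076482538202041 0.12061454143817622
centre [ 0.52543122 -0.308174  ] yaw deg -12.736060817641944 foot [ 0.49234744 -0.2186784 ]
heel [[ 0.554768   -0.01284004]
 [ 0.50561543 -0.00104692]] nose [[ 0.52614412 -0.1370956 ]
 [ 0.48029541 -0.12560973]]
len 0.12729937379924333 heelmid [ 0.53019171 -0.00694348] nosemid [ 0.50321977 -0.13135266] dir [-0.2118781 -0.9772961] deg -102.23243625773505
foot rel heel along/lat 0.21494608256546244 0.007876925010958756
scene screws [[0.6062, -0.2317], [0.4862, -0.2053], [0.5651, -0.4082], [0.4472, -0.3815]]
scene wedge heel [[0.5542, -0.0151], [0.5065, -0.004]] nose [[0.5231, -0.1361], [0.4792, -0.1251]]
```

play_rows(steps=[[0.0196,-0.0248,0,-4.35,150],[0.0196,-0.0248,0,-4.35,150],[0.0196,-0.0248,0,-4.35,150],[0.0196,-0.0248,0,-4.35,150],[0.0196,-0.0248,0,-4.35,150],[0.0196,-0.0248,0,-4.35,150],[0.0196,-0.0248,0,-4.35,150],[0.0196,-0.0248,0,-4.35,150]])

```text
t: 0.82
position: [0.3051, 0.33, 0.2312]
orientation: [-0.0, 0.427, 0.904, -0.0]
contact_force: [1.2, 0.7, 0.6]
width: 0.0352
```

play_rows(steps=[[0.0196,-0.0248,0,-4.35,150],[0.0196,-0.0248,0,-4.35,150],[0.0196,-0.0248,0,-4.35,150],[0.0196,-0.0248,0,-4.35,150],[0.0196,-0.0248,0,-4.35,150],[0.0196,-0.0248,0,-4.35,150],[0.0196,-0.0248,0,-4.35,150],[0.0196,-0.0248,0,-4.35,150]])

```text
t: 1.48
position: [0.4619, 0.1315, 0.2312]
orientation: [-0.0, 0.678, 0.735, -0.0]
contact_force: [-0.3, 1.2, -0.4]
width: 0.0354
```

play_rows(steps=[[0.0196,-0.0248,0,-4.35,150],[0.0196,-0.0248,0,-4.35,150],[0.0196,-0.0248,0,-4.35,150],[0.0196,-0.0248,0,-4.35,150],[0,0,-0.03,0,150],[0,0,-0.03,0,150],[0,0,-0.03,0,150],[0,0,0,0,150]])

```text
t: 2.15
position: [0.5371, 0.0336, 0.1358]
orientation: [-0.003, 0.78, 0.625, -0.003]
contact_force: [0.2, -0.2, -1.1]
width: 0.035
```

```bash
python3 - <<'E'
from h import *
s=ctrl.read_state(); print(s); y=R.from_quat(s["orientation"][[1,2,3,0]]).as_matrix(); print(y.round(4),np.degrees(np.arctan2(y[1,1],y[0,1])))
snap("wrist","w1.png")
E
```

```text
{'t': 2.15, 'qpos': array([-5.57088801e-03,  3.76849940e-01,  1.65321878e+00, -1.00683717e-05,
        1.12045017e+00,  2.14232322e-01]), 'dq': array([ 0.00684464, -0.06790507, -0.0849286 ,  0.00104753,  0.1182682 ,
       -0.00022718]), 'joint_torque': array([-3.54282260e-01, -5.82445157e+01, -3.54965651e+01, -2.48666140e-03,
       -1.59280848e+00,  1.33973372e-03]), 'position': array([0.53711032, 0.03360614, 0.13580626]), 'orientation': array([-0.00280656,  0.7803874 ,  0.6252804 , -0.00347024]), 'contact_force': array([ 0.21934108, -0.17823436, -1.14502794]), 'moment': array([-0.02130876,  0.05792136,  0.01772325]), 'width': 0.0350373489455112}
[[ 0.218   0.9759 -0.0089]
 [ 0.9759 -0.218   0.    ]
 [-0.0019 -0.0087 -1.    ]] -12.594019148337726
```

View pics/w1.png

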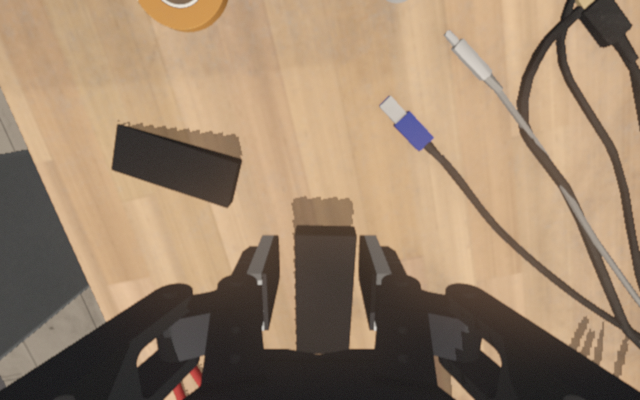

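```bash
python3 - <<'E'
from h import *
s=ctrl.read_state(); print(s["t"],s["position"],s["contact_force"])
ci=info("wrist")
print(ci[0]["eye"],ray("wrist",[(296,226),(356,226)],.022).round(4), ray("wrist",[(296,236),(355,235)],0.0).round(4))
print("tcp",proj("wrist",s["position"]))
E
```

```text
2.2 [0.53839353 0.03372704 0.13917985] [1.53435493 0.36858993 0.51773612]
[0.55413776 0.09913716 0.28167612] [[ 0.5131  0.0051  0.022 ]
 [ 0.5598 -0.0052  0.022 ]] [[ 0.5075 -0.012   0.    ]
 [ 0.5578 -0.0221  0.    ]]
tcp [[317.95770118 251.19360669]]
```

play_rows(steps=[[0.001,0,-0.025,0,150],[0.001,0,-0.025,0,150],[0,0,-0.025,0,150],[0,0,-0.025,0,150],[0,0,-0.02,0,150],[0,0,-0.013,0,150],[0,0,0,0,150],[0,0,0,0,150]])

```text
t: 2.87
position: [0.5426, 0.0339, 0.0099]
orientation: [0.0, 0.78, 0.626, 0.001]
contact_force: [0.6, -0.4, 0.3]
width: 0.0351
```

play_rows(steps=[[0,0,0,0,150],[0,0,0,0,150]])

```text
t: 3.03
position: [0.5427, 0.0339, 0.0101]
orientation: [0.001, 0.78, 0.625, 0.001]
contact_force: [-0.1, 0.3, 1.0]
width: 0.0351
```

```bash
python3 - <<'E'
from h import *
snap("scene","s2.png")
s=cv2.imread("pics/s2.png");cv2.imwrite("pics/s2c.png",cv2.resize(s[120:340,200:530],None,fx=2.3,fy=2.3,interpolation=cv2.INTER_CUBIC))
E
```

```text
(no output)
```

View pics/s2c.png

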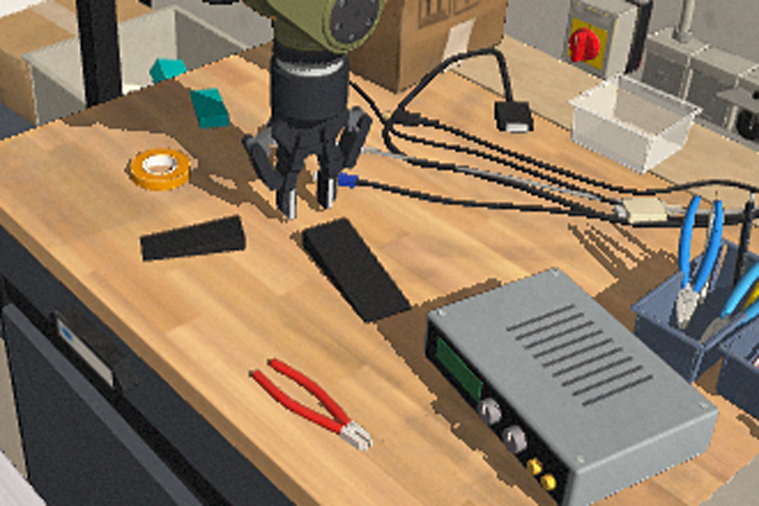

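play_rows(steps=[[0,0,-0.003,0,150],[0,0,-0.003,0,150],[-0.001,-0.005,0,0,150],[-0.001,-0.005,0,0,150],[-0.001,-0.005,0,0,150],[-0.001,-0.005,0,0,150],[-0.001,-0.005,0,0,150],[-0.001,-0.005,0,0,150]])

```text
t: 3.75
position: [0.5356, 0.0031, 0.0023]
orientation: [0.0, 0.78, 0.625, 0.0]
contact_force: [0.3, 0.4, -0.5]
width: 0.0352
```

play_rows(steps=[[-0.001,-0.007,0,0,150],[-0.001,-0.007,0,0,150],[-0.001,-0.007,0,0,150],[-0.001,-0.007,0,0,150],[-0.001,-0.007,0,0,150],[-0.001,-0.007,0,0,150],[-0.001,-0.007,0,0,150],[-0.001,-0.007,0,0,150]])

```text
t: 4.42
position: [0.5276, -0.0529, 0.0023]
orientation: [-0.0, 0.78, 0.625, 0.0]
contact_force: [0.3, -0.3, 0.9]
width: 0.0352
```

```bash
python3 - <<'E'
from h import *
s=ctrl.read_state(); print(s["t"],s["position"],s["contact_force"])
snap("top","t2.png")
im=cv2.imread("pics/t2.png");cv2.imwrite("pics/t2c.png",cv2.resize(im[150:250,300:480],None,fx=4,fy=4,interpolation=cv2.INTER_CUBIC))
E
```

```text
4.4167 [ 0.52755673 -0.05291854  0.00228559] [ 0.33668997 -0.32627892  0.90835874]
```

View pics/t2c.png

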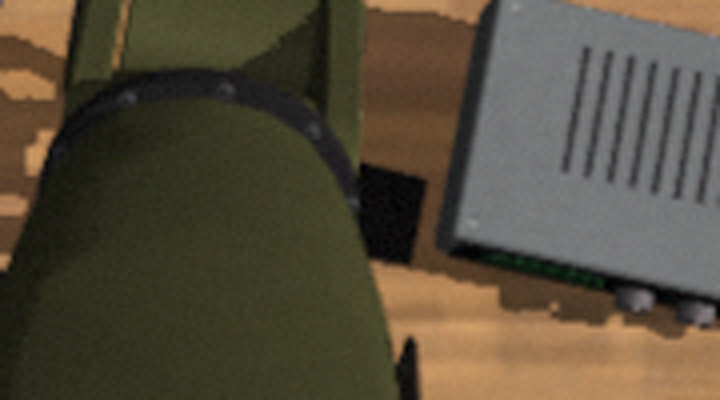

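```bash
python3 - <<'E'
from h import *
n=ray("top",[(406.4,194.6),(402.4,215.6)],.002)[:,:2]; print(n)
F=np.array([.4923,-.2187]); N=n.mean(0); e=n[0]-n[1]; print("edge deg",np.degrees(np.arctan2(e[1],e[0])))
a=np.radians(-102.5); w=np.array([np.cos(a),np.sin(a)]); wy=np.array([-w[1],w[0]])
print(N,"along",(F-N)@w,"lat",(F-N)@wy, np.array(N)-[.52755673,-.05291854])
E
```

```text
[[ 0.5206348  -0.19659825]
 [ 0.4733779  -0.1864278 ]]
edge deg -12.145717332258275
[ 0.49700635 -0.19151302] along 0.027561178743479756 lat 0.001289547741902647 [-0.03055038 -0.13859448]
```

play_rows(steps=[[-0.001,-0.005,0,0,150],[-0.001,-0.005,0,0,150],[-0.001,-0.005,0,0,150],[-0.001,-0.005,0,0,150],[-0.001,-0.005,0,0,150],[-0.001,-0.005,0,0,150],[-0.001,-0.005,0,0,150],[-0.001,-0.003,0,0,150]])

```text
t: 5.13
position: [0.5195, -0.0908, 0.0023]
orientation: [0.0, 0.78, 0.625, -0.0]
contact_force: [0.5, -0.2, 0.1]
width: 0.0352
```

play_rows(steps=[[0,-0.001,0,0,150],[0,-0.001,0,0,150],[-0.0005,-0.001,0,0,150],[0,0,0,0,150]])

```text
t: 5.47
position: [0.5191, -0.0932, 0.0023]
orientation: [-0.0, 0.78, 0.625, -0.0]
contact_force: [0.1, 0.4, -0.2]
width: 0.035
```

play_rows(steps=[[-0.0002,-0.001,0,0,150],[-0.0002,-0.001,0,0,150],[-0.0002,-0.001,0,0,150],[0,0,0,0,150]])

```text
t: 5.8
position: [0.5185, -0.0963, 0.0023]
orientation: [-0.0, 0.78, 0.625, -0.0]
contact_force: [-0.9, -0.0, 0.7]
width: 0.035
```

play_rows(steps=[[-0.0002,-0.001,0,0,150],[-0.0002,-0.001,0,0,150],[-0.0002,-0.001,0,0,150],[0,0,0,0,150]])

```text
t: 6.13
position: [0.518, -0.0994, 0.0023]
orientation: [0.0, 0.78, 0.625, 0.0]
contact_force: [0.4, 1.0, -0.2]
width: 0.0353
```

play_rows(steps=[[-0.0002,-0.001,0,0,150],[-0.0002,-0.001,0,0,150],[-0.0002,-0.001,0,0,150],[0,0,0,0,150]])

```text
t: 6.47
position: [0.5174, -0.1024, 0.0023]
orientation: [0.0, 0.78, 0.625, -0.0]
contact_force: [0.1, 0.4, 0.8]
width: 0.0351
```

play_rows(steps=[[-0.0002,-0.001,0,0,150],[-0.0002,-0.001,0,0,150],[-0.0002,-0.001,0,0,150],[0,0,0,0,150]])

```text
t: 6.8
position: [0.5167, -0.1054, 0.0023]
orientation: [-0.0, 0.78, 0.625, -0.0]
contact_force: [-0.5, 0.6, -0.1]
width: 0.0355
```

play_rows(steps=[[-0.0002,-0.001,0,0,150],[-0.0002,-0.001,0,0,150],[-0.0002,-0.001,0,0,150],[0,0,0,0,150]])

```text
t: 7.13
position: [0.5161, -0.1082, 0.0023]
orientation: [-0.0, 0.78, 0.625, 0.0]
contact_force: [1.4, 2.4, -0.5]
width: 0.0352
```

play_rows(steps=[[-0.0002,-0.001,0,0,150],[-0.0002,-0.001,0,0,150],[-0.0002,-0.001,0,0,150],[0,0,0,0,150]])

```text
t: 7.47
position: [0.5156, -0.1106, 0.0023]
orientation: [-0.0, 0.78, 0.625, 0.0]
contact_force: [0.5, 7.9, 1.4]
width: 0.0349
```

play_rows(steps=[[0.0004,0.002,0,0,150],[0.001,0.005,0,0,150],[0.001,0.006,0,0,150],[0.002,0.009,0,0,150],[0.002,0.01,0,0,150],[0,0,0.02,0,150],[0,0,0.035,0,200],[0,0,0.035,0,255]])

```text
t: 8.13
position: [0.5214, -0.078, 0.0927]
orientation: [-0.001, 0.78, 0.626, -0.001]
contact_force: [0.6, 0.1, 0.6]
width: 0.0121
```

play_rows(steps=[[0,0.035,0.03,0,255],[0,0.04,0.03,0,255],[0,0.04,0,0,255],[0,0.04,0,0,255],[0,0.04,0,0,255],[0,0,0,0,255],[0,0,0,0,255]])

```text
t: 8.72
position: [0.5215, 0.1083, 0.1443]
orientation: [-0.0, 0.779, 0.627, -0.0]
contact_force: [0.0, -0.6, -0.3]
width: -0.0001
```

```bash
python3 - <<'E'
from h import *
s=ctrl.read_state(); print(s["t"],s["position"],s["contact_force"],s["width"])
snap("top","t3.png")
im=cv2.imread("pics/t3.png");cv2.imwrite("pics/t3c.png",cv2.resize(im[130:250,320:520],None,fx=4,fy=4,interpolation=cv2.INTER_CUBIC))
E
```

```text
8.7167 [0.52152544 0.10830276 0.14434411] [ 0.02012969 -0.63626375 -0.30278747] -7.911728261638611e-05
```

View pics/t3c.png

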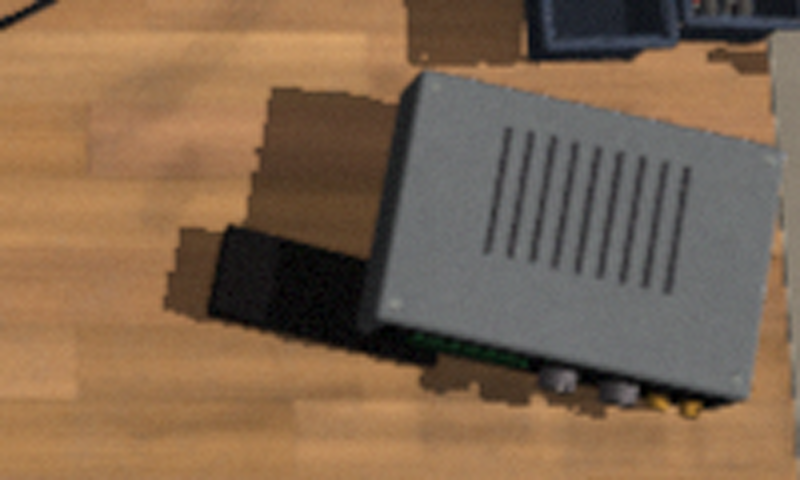

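```bash
python3 - <<'E'
from h import *
T=lambda p:(np.array(p,float)+.5)/4+[320,130]-.5
sc=ray("top",T([(436,87),(395,303),(771,160),(738,380)]),.062)[:,:2]; C=sc.mean(0)
d=(sc[0]-sc[2]+sc[1]-sc[3])/2; ly=d/np.linalg.norm(d); lx=np.array([ly[1],-ly[0]]); F=C-.052*lx+.08*ly
h=ray("top",T([(230,226),(210,315)]),.022)[:,:2]; H=h.mean(0); e=h[0]-h[1]; e/=np.linalg.norm(e); w=np.array([e[1],-e[0]])
print("C",C,"yaw",np.degrees(np.arctan2(lx[1],lx[0])),"F",F,"wedge deg",np.degrees(np.arctan2(w[1],w[0])))
print("foot in wedge frame",(F-H)@w-.065,(F-H)@e)
E
```

```text
C [ 0.52548791 -0.3094502 ] yaw -12.238090436045328 F [ 0.49162756 -0.22024551] wedge deg -103.3175724910897
foot in wedge frame 0.034159198735087284 0.004265280819531837
```

play_rows(steps=[[-0.0037,-0.035,0,0,255],[-0.0037,-0.041,0,0,255],[-0.0037,-0.041,0,0,255],[-0.0037,-0.041,0,0,255],[-0.0037,-0.041,0,0,255],[-0.0037,-0.041,0,0,255],[-0.0037,-0.041,0,0,255],[-0.0037,-0.041,0,0,255]])

```text
t: 9.43
position: [0.4912, -0.2192, 0.1445]
orientation: [0.0, 0.781, 0.625, -0.0]
contact_force: [0.3, -0.1, -0.8]
width: -0.0
```

play_rows(steps=[[0,-0.005,-0.02,0,255],[0,0,-0.02,0,255],[0,0,-0.02,0,255],[0,0,-0.01,0,255],[0,0,-0.003,0,255],[0,0,0,0,255],[0,0,0,0,255]])

```text
t: 10.02
position: [0.4927, -0.2215, 0.0724]
orientation: [0.001, 0.78, 0.625, 0.0]
contact_force: [0.5, 0.3, 0.7]
width: -0.0
```

play_rows(steps=[[-0.0005,0.002,-0.002,0,255],[0,0,-0.002,0,255],[0,0,-0.002,0,255],[0,0,-0.001,0,255],[0,0,-0.001,0,255],[0,0,0,0,255]])

```text
t: 10.52
position: [0.4918, -0.2192, 0.0632]
orientation: [-0.0, 0.78, 0.625, -0.0]
contact_force: [-0.0, 0.2, 0.0]
width: 0.0002
```

play_rows(steps=[[0,0,-0.0007,0,255],[0,0,0,0,255],[0,0,0,0,255]])

```text
t: 10.77
position: [0.4919, -0.2192, 0.0627]
orientation: [-0.0, 0.78, 0.625, 0.0]
contact_force: [-0.0, 0.5, -0.1]
width: -0.0001
```

play_rows(steps=[[0,0,-0.0007,0,255],[0,0,0,0,255],[0,0,0,0,255]])

```text
t: 11.02
position: [0.492, -0.2193, 0.0621]
orientation: [0.0, 0.78, 0.625, 0.0]
contact_force: [-0.0, 0.9, 1.5]
width: 0.0001
```

play_rows(steps=[[0,0,-0.0006,0,255],[0,0,0,0,255],[0,0,0,0,255]])

```text
t: 11.27
position: [0.492, -0.2193, 0.062]
orientation: [0.0, 0.78, 0.625, 0.0]
contact_force: [-3.2, 1.4, 9.6]
width: -0.0003
```

play_rows(steps=[[0,0,-0.0006,0,255],[0,0,0,0,255],[0,0,0,0,255]])

```text
t: 11.52
position: [0.492, -0.2193, 0.0619]
orientation: [0.0, 0.78, 0.625, 0.0]
contact_force: [-6.7, 3.7, 15.4]
width: 0.0
```

play_rows(steps=[[0,0,0,0,255],[0,0,0,0,255],[0,0,0,0,255],[0,0,0,0,255]])

```text
t: 11.85
position: [0.492, -0.2193, 0.0619]
orientation: [0.0, 0.78, 0.625, 0.0]
contact_force: [-6.3, 3.5, 16.7]
width: 0.0005
```

play_rows(steps=[[0,0,0.001,0,255],[0,0,0.002,0,255],[0,0,0.01,0,255],[0,0,0.03,0,255],[0,0,0.04,0,255],[0,0.035,0.02,0,255],[0,0.041,0,0,255],[0,0.041,0,0,255]])

```text
t: 12.52
position: [0.492, -0.1014, 0.1658]
orientation: [0.001, 0.781, 0.625, 0.001]
contact_force: [0.9, -0.4, -0.3]
width: -0.0003
```

play_rows(steps=[[0,0.041,0,0,255],[0,0.041,0,0,255],[0,0.041,0,0,255],[0,0.041,0,0,255],[0,0.035,0,0,255],[0,0,0,0,255],[0,0,0,0,255],[0,0,0,0,255]])

```text
t: 13.18
position: [0.4918, 0.0965, 0.1641]
orientation: [0.0, 0.78, 0.626, -0.0]
contact_force: [0.3, 0.3, 0.2]
width: -0.0002
```

```bash
python3 - <<'E'
from h import *
s=ctrl.read_state(); print(s["t"],s["position"],s["contact_force"],abs(s["dq"]).max())
a=cv2.imread("pics/t3.png");snap("top","t4.png");b=cv2.imread("pics/t4.png")
print("shift",cv2.phaseCorrelate(*[cv2.cvtColor(i,6)[145:235,370:515].astype(np.float32) for i in(a,b)]))
cv2.imwrite("pics/t4c.png",cv2.resize(b[130:250,320:520],None,fx=4,fy=4,interpolation=cv2.INTER_CUBIC))
E
```

```text
13.1833 [0.49184278 0.09649313 0.16411058] [0.29499005 0.30671812 0.22370352] 0.02570379724999789
shift ((0.041694683057329485, 0.0490458071543074), 0.9663625126591435)
```

View pics/t4c.png

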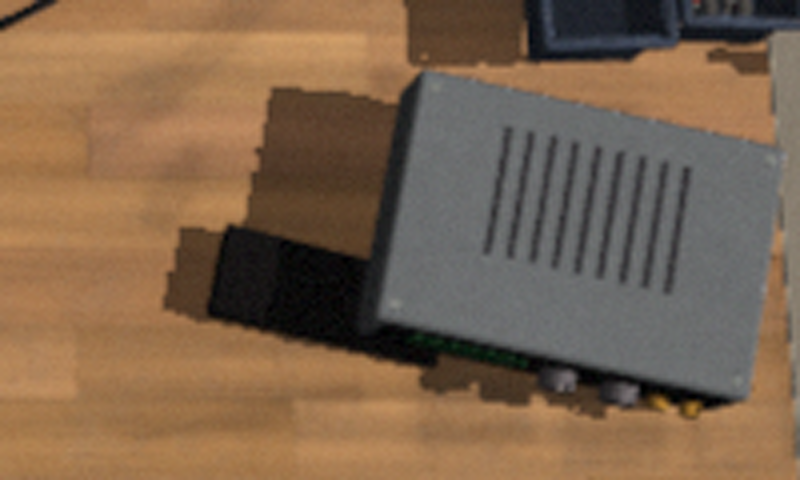

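The last picture matches the one taken before the press: wedge heel at crop (220,270), instrument unmoved. I'm handing in.

```bash
python3 -c "
from plant import ctrl; print(ctrl.hand_in())"
```

```text
the job is handed in; nothing more can be done
None
```

I pushed the black wedge under the short foot, pressed on the top above that foot to test it, and handed the job in at about 13 s. The hand-in gives no verdict.

- **Push:** I used two spread fingertips on the heel and stopped when the push force rose to about 8 N. The top camera then put the foot axis about 34 mm ahead of the wedge centre, so about 31 mm behind the nose. It was about 4 mm off the centre line. The instrument had moved only 1 to 2 mm, about the measuring error.
- **Press:** With the fingers shut I pressed to about 15–17 N vertically for more than 0.5 s. The top gave only about 0.1 mm once loaded, so the rocking is gone. There was also a sideways force of about 7 N during the press.
- **After release:** Comparing the top pictures from before and after the press, the instrument and wedge shifted less than 0.1 pixel. The arm stands clear, and its force reading is only noise.

**Not checked:**
- I did not measure the tilt angle. I take it as level because the fingers met the top at 62 mm and the wedge went only about 3 mm past first contact.
- I did not measure the bystanders again, but the low moves stayed well away from them.

The views disagreed by up to about 6 mm on where the wedge heel was at the start. The check from above partway through the push settled that.

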